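# Check a load cell with a weight balanced on its domed button

## Task

Check the load cell: lift the red dust cap off it and lay the cap right way up, flat in the grey tray, then press the green zero button fully down and let it come back up while nothing stands on the cell. Then take the larger of the two brass weights from the black mat and set it down gently, right side up, on the crown of the steel dome so that it stays balanced there by itself, close to level. Leave the small weight, the sample bottle and the vial as they are.

Things in the scene. Friction and masses are not known exactly. Their poses are not given: they have to be found in the camera images.
- dome_top (a point): Crown (highest point) of the load cell's polished steel dome, 92 mm above the bench. The cell is a fixed blue cylinder, 134 mm across, with a flat shoulder 80 mm above the bench; the dome is part of a sphere of radius 65 mm, stands 12 mm above the shoulder and is 75 mm wide there. At the start the red dust cap hides the dome.
- cap_mid (a point): Centre, half-way up, of the loose red plastic dust cap (about 60 g), z its upward axis: a cover 90 mm across, 22 mm high, hollow below, with a round knob on top 20 mm across, 28 mm tall; 50 mm in all, so this point is 25 mm above its lower rim and 3 mm above the foot of the knob. At the start it rests loosely on the cell's shoulder, centred over the dome, and lifts straight off.
- tray_in (a point): Centre of the inner floor of the fixed grey plastic tray, 160 x 160 mm outside, 25 mm high, walls and floor 4 to 5 mm thick. z is up, x and y along its sides.
- zero_top (a point): Centre of the top of the green zero button, 26 mm in diameter, on the top of the fixed white readout box (110 x 90 x 45 mm, with a dark display beside the button). Pressed straight down: 6 mm travel, about 4 N when fully down, springs back.
- zero (a joint): Travel of the green button: 0 up, 0.006 m fully down.
- weight_mid (a point): Centre, half-way up, of the larger brass weight (500 g), z its upward axis: disc 54 mm across, 25 mm high, with a round knob 18 mm across, 29 mm tall; 54 mm in all, so this point is 27 mm above the flat underside and 2 mm above the foot of the knob. Centre of mass 15 mm above the underside. On the dome it rocks until it balances: set down 4 mm off the crown it ends leaning 5 degrees.
- small_weight_mid (a point): Centre, half-way up, of the smaller brass weight (100 g): disc 32 mm in diameter and 16 mm high, knob 14 mm in diameter and 22 mm tall, 38 mm in all. It stands beside the larger weight on the fixed black rubber mat (90 x 170 x 3 mm). Not to be disturbed.
- bottle_a_mid (a point): Centre, half-way up, of a white sample bottle with a red screw cap, 50 mm in diameter, 76 mm high, loose. Not to be disturbed.
- vial_mid (a point): Centre, half-way up, of an amber vial with a white cap, 34 mm in diameter, 60 mm high, loose. Not to be disturbed.
Not all that is in view belongs to the job. What is shaped like the part that bears tray_in but pink is not meant.

How it is judged:
On the way, in this order (a step that is already met when the one before it is completed fails the run):
1. the dust cap is off the cell and lies right way up in the tray, released (x of cap_mid in the frame of tray_in between -0.035 and 0.035 m and y of cap_mid in the frame of tray_in between -0.035 and 0.035 m and z of cap_mid in the frame of tray_in below 0.035 m and angle between cap_mid's own z axis and vertical below 0.15 rad and contact force between cap and the fingers below 0.1 N and linear speed of cap below 0.05 m/s), for 0.2 s.
2. the zero button is pressed fully down while the weight is not on the cell (value of joint zero above 0.0045 m and contact force between weight and cell below 0.1 N and x of cap_mid in the frame of tray_in between -0.035 and 0.035 m and y of cap_mid in the frame of tray_in between -0.035 and 0.035 m and z of cap_mid in the frame of tray_in below 0.035 m and angle between cap_mid's own z axis and vertical below 0.15 rad), for 0.05 s.
3. the button has come back up, still with the weight not on the cell (value of joint zero below 0.0015 m and contact force between weight and cell below 0.1 N), for 0.05 s.
At the end, for the whole second after the job is handed in: The larger weight stands balanced and at rest on the dome, untouched, its centre within 12 mm of the crown horizontally, leaning under 0.17 rad (10 deg); the released cap lies upright (under 0.15 rad) in the tray, within 35 mm of its centre along each side; the button is up (all of step 1 and horizontal distance between weight_mid and dome_top below 0.012 m and z of weight_mid in the frame of dome_top above 0.02 m and angle between weight_mid's own z axis and vertical below 0.17 rad and contact force between weight and cell above 3.5 N and contact force between weight and the fingers below 0.1 N and linear speed of weight below 0.03 m/s and angular speed of weight below 0.5 rad/s and value of joint zero below 0.0015 m).
It fails at once if the small weight is moved by more than 25 mm or toppled (distance of small_weight_mid from where it was at the start of the episode above 0.025 m or angle between small_weight_mid's own z axis and vertical above 0.4 rad).
It fails at once if the sample bottle is moved by more than 25 mm or toppled (distance of bottle_a_mid from where it was at the start of the episode above 0.025 m or angle between bottle_a_mid's own z axis and vertical above 0.4 rad).
It fails at once if the amber vial is moved by more than 25 mm or toppled (distance of vial_mid from where it was at the start of the episode above 0.025 m or angle between vial_mid's own z axis and vertical above 0.4 rad).
It fails at once if the weight is pressed hard onto the cell (over 80 N) (contact force between weight and cell above 80 N).
It fails at once if the weight is let fall onto the cell from more than about 6 mm (it moves at over 0.35 m/s above the cell while the fingers do not touch it) (linear speed of weight above 0.35 m/s and contact force between weight and the fingers below 0.01 N and horizontal distance between weight_mid and dome_top below 0.06 m).
It also fails if it takes over 64 s, if anything falls off the work surface, if the arm or the gripper's body presses on something with over 40 N, if the wrist force passes 120 N, or if a joint passes its speed limit or range.

## Robot

A 6-joint arm with a two-finger parallel gripper is mounted at the origin on the work surface. World frame = base frame: x ahead of the robot, y to its left, z up, the work surface at z = 0. Lengths are in m, angles in rad, forces in N, time in s.
With the tool pointing down it reaches from about 0.35 to 0.775 m from the base axis. Payload 7.3 kg.
Tool frame: the origin (TCP) lies at the very end of the fingers, on their centre line; the grasp point (between the pads) lies 19 mm behind it; z points along the fingers, y is the line along which they close (so a half turn about z gives the same grasp; the last joint's range is limited). The gripper opens to 92 mm and grips with 3 to 60 N. Pads are 19 mm wide; open, the fingers measure 130 mm over their backs; the gripper's body (75 mm by 190 mm) begins 47 mm behind the grasp point.
Start: joints at [0.979, 0.342, 1.524, -0, 1.275, -0.146], TCP at [0.226, 0.474, 0.227] pointing down, gripper open.
Joint ranges: [-2.53, 2.53], [-0.77, 2.02], [0.04, 2.7], [-1, 4.14], [0.28, 2.66], [-3.11, 3.11]. Speed limits (rad/s): [2.57, 2.57, 3.14, 3.14, 3.14, 3.14].

## Interface

Orientations are given as [roll, pitch, yaw] about the fixed x, y, z axes, in that order (R = Rz(yaw) Ry(pitch) Rx(roll)).
In Python, from cell import robot gives the robot as it stands. The module is installed in compiled form; this text tells all that it offers.
- The arm moves only by the tool arm_command, never from a script. Its argument "moves" is a list of rows, each a list of 3 entries, a list of its own where there are three numbers: the shift along the tool's x, y, z in m, then the turn, a rotation vector about the tool's x, y, z in rad, then the finger opening in m, from 0 to 0.0918. In form: [[[dx, dy, dz], [ax, ay, az], claw], ...]. A call has exactly 5 rows; each row is the pose to reach, as a shift and turn from the pose commanded when the call began, along the tool's axes at that moment; what a row does not reach only later rows make up. A row lasts 1/10 s, in which the tool goes at most 50 mm and 8.59 degrees, less where a joint would pass 70% of its speed; a pose out of reach is approached as far as the arm can. A call with a gripper value outside its range is refused whole. The fingers move at their own pace and stop on an object; "squeeze" is the grip in N (left out, the last holds). Time passes only in rows, so rows that repeat a pose let the fingers close, or fill a call up. It gives the time, the measured TCP pose, the force, the opening and the grip force at its end, in the units of the state.
- robot.observe(): the state, without advancing time (a new reading comes with each control period).
- robot.read_camera(name): name is "scene" or "top" or "wrist"; returns the picture (384x512x3 uint8, red, green, blue); there is no depth.
- robot.camera_model(name): a dict with "fx", "fy", "cx", "cy" (pixels), "k1" (the pictures are not rectified: a ray, as slopes to the right and down, at radius r is drawn at 1 + k1 r^2 times it, then the intrinsics apply), "R" (3x3) and "t" (3): a world point X has camera coordinates R X + t. Camera axes: x right, y down, z forward; pixel columns grow to the right and rows downward; lengths in m; the calibration is good to about 2 mm. A picture is of the moment at which its call begins: read the wrist's pose just before it. camera_model takes no time and is no camera call; for the wrist camera it gives the pose at the moment of the call.
- robot.hand_in(): hands the job in; it is judged then, once.
The state is a dict: "time": time; "qpos": joint angles; "qvel": joint speeds; "joint_efforts": joint torques, N m; "tool_pos": TCP position; "tool_rot": TCP orientation; "contact_force": force on the tool from outside, world axes, zero at the start; "torque": the same for the moment, N m; "opening": finger opening in m; "grip_force": force on a finger pad.
Only numpy, scipy, OpenCV 4.12 (cv2) and the standard library are available. Lean on these libraries where they do the work, as an engineer would, in place of code of your own. Each camera call takes 0.05 s, during which the arm holds its last target. There are 200 camera calls.

## Working session

There is one attempt and no reset: what is moved stays moved. The work goes in short steps, Python scripts to look and compute and a tool call to move; the robot and the scene stay as the last step left them, time stands still between calls to the robot, and variables do not carry over. Pictures are saved under pics/ and viewed, at most 12 in all, crops included, and the job is handed in when it is done.

Besides the shell and the picture viewer there is one more tool, called after "Request:" by a JSON object that holds its "op" and its "data". arm_command: Moves the arm, as the interface text tells. Its arguments: {"type":"object","properties":{"moves":{"type":"array"},"squeeze":{"type":"number"}},"required":["moves"]}

```bash
mkdir -p pics
cat > h.py <<'E'
import numpy as np, cv2
from cell import robot
def ray(m,u,v):
    d=np.array([(u-m['cx'])/m['fx'],(v-m['cy'])/m['fy']]); s=d.copy()
    for _ in range(20): s=d/(1+m['k1']*(s@s))
    R=np.array(m['R']);t=np.array(m['t']).ravel()
    w=R.T@np.array([s[0],s[1],1]); return -R.T@t, w/np.linalg.norm(w)
def at_z(m,u,v,z):
    c,w=ray(m,u,v); return c+w*(z-c[2])/w[2]
def tri(obs):  # [(m,u,v),...]
    A=np.zeros((3,3));b=np.zeros(3)
    for m,u,v in obs:
        c,w=ray(m,u,v);P=np.eye(3)-np.outer(w,w);A+=P;b+=P@c
    x=np.linalg.solve(A,b); return x,[np.linalg.norm((np.eye(3)-np.outer(w,w))@(x-c)) for c,w in [ray(*o) for o in obs]]
def proj(m,X):
    p=np.array(m['R'])@np.array(X)+np.array(m['t']).ravel(); s=p[:2]/p[2]; s=s*(1+m['k1']*(s@s))
    return s[0]*m['fx']+m['cx'],s[1]*m['fy']+m['cy']
def snap(n,f):
    im=robot.read_camera(n); cv2.imwrite('pics/'+f,im[:,:,::-1]); return im
E
python3 - <<'E'
from h import *
a=snap('scene','s0.png');b=snap('top','t0.png')
cv2.imwrite('pics/t0big.png',cv2.resize(b,(800,600),interpolation=cv2.INTER_CUBIC)[:,:,::-1])
cv2.imwrite('pics/s0big.png',cv2.resize(a,(800,600),interpolation=cv2.INTER_CUBIC)[:,:,::-1])
for n in('scene','top'):
    m=robot.camera_model(n);print(n,m)
o=robot.observe();print(o['tool_pos'],o['tool_rot'],o['time'])
E
```

```text
scene {'fx': 433.5487362601438, 'fy': 433.5487362601438, 'cx': 256.59494331610944, 'cy': 187.19156563232488, 'k1': 0.03305618860971281, 'R': array([[-0.69131682,  0.72238891,  0.01534008],
       [ 0.47545891,  0.47078931, -0.74316637],
       [-0.54407709, -0.50646983, -0.66893081]]), 't': array([ 0.45408414, -0.16483119,  1.64118012])}
top {'fx': 494.9707500933593, 'fy': 494.9707500933593, 'cx': 251.41879497107143, 'cy': 189.48793913712765, 'k1': 0.048692057026331864, 'R': array([[ 1.71268007e-04, -9.99998779e-01,  1.55337390e-03],
       [-9.82037286e-01, -4.61292658e-04, -1.88686397e-01],
       [ 1.88686884e-01, -1.49315515e-03, -9.82036166e-01]]), 't': array([-0.10116414,  0.56866332,  1.45273854])}
[0.22615675 0.47339881 0.22611156] [-3.14023254e+00 -1.74310688e-04  2.69578265e+00] 0.1
```

View pics/t0big.png

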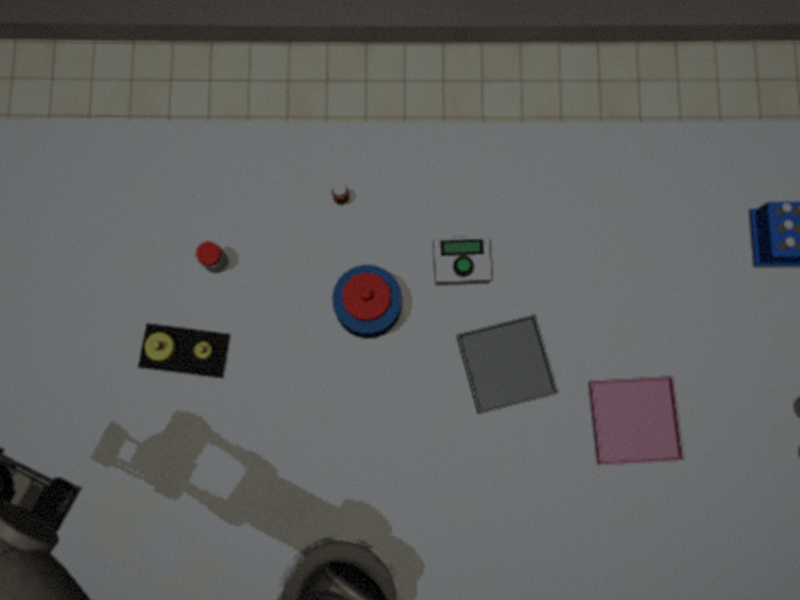

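View pics/s0big.png

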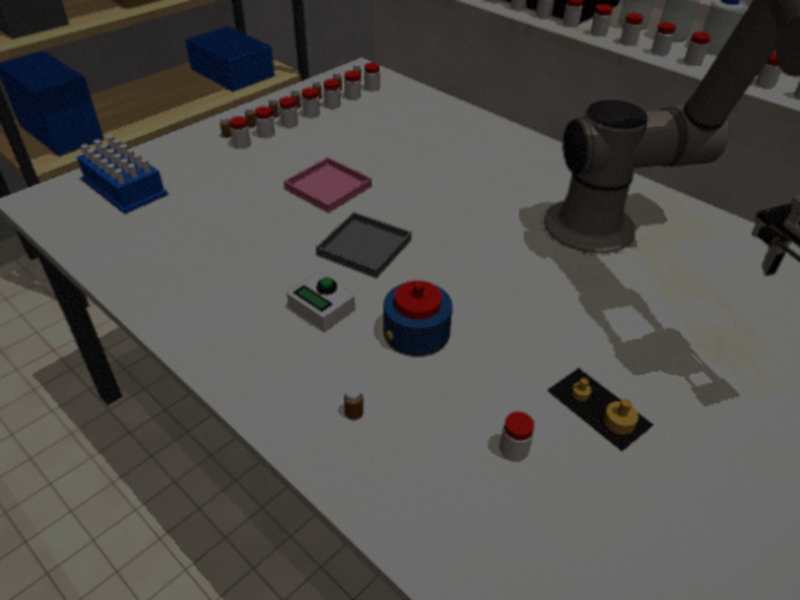

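The top view (800 px wide) shows the cap knob at (368,295), button (463,266), grey tray centred near (507,364), large weight (159,346), small one (203,350), bottle (210,253) and vial (341,193). In the scene view, the cap knob top is at (418,287), weight knob top (624,404), button (326,284) and tray centre about (364,244).

Run:
```python
from h import *
s=robot.camera_model('scene');t=robot.camera_model('top');k=.64
np.set_printoptions(precision=4,suppress=True)
P={'capknob':((368,293),(418,287)),'button':((463,265),(326,284)),'weightknob':((160,345),(624,404)),'smallknob':((204,349),(584,381)),'bottletop':((209,249),(519,421)),'vialtop':((340,188),(354,396)),
'tc1':((457,336),(411,238)),'tc2':((535,316),(375,273)),'tc3':((557,393),(317,246)),'tc4':((478,412),(355,215)),'tc3b':((557,393),(317,243))}
for n,(a,b) in P.items():
    x,e=tri([(t,a[0]*k,a[1]*k),(s,b[0]*k,b[1]*k)]);print(n,x,e[0])
for n in P:
    if n.startswith('tc'): print(n,at_z(t,P[n][0][0]*k,P[n][0][1]*k,.025))
print(at_z(t,368*k,293*k,.13),at_z(t,160*k,345*k,.057),at_z(t,463*k,266*k,.05))
print(robot.camera_model('wrist'))
```

```text
capknob [ 0.5608 -0.0527  0.1181] 0.002284753059849866
button [ 0.6306 -0.2384  0.0541] 0.000405342777304127
weightknob [0.4727 0.3514 0.0442] 0.003670019692642597
smallknob [0.4661 0.2698 0.0323] 0.003891761672784602
bottletop [0.6546 0.2569 0.0797] 0.003206327801997225
vialtop [0.7889 0.0079 0.0471] 0.003471497629562712
tc1 [ 0.465  -0.1961  0.1128] 0.028954019855780236
tc2 [ 0.4997 -0.3281 -0.0202] 0.07281563025354146
tc3 [ 0.4166 -0.4736 -0.1046] 0.03608831767755513
tc4 [ 0.3906 -0.3098  0.0603] 0.06598302040401685
tc3b [ 0.4164 -0.4719 -0.0943] 0.03670989937457587
tc1 [ 0.4944 -0.2272  0.025 ]
tc2 [ 0.5344 -0.3817  0.025 ]
tc3 [ 0.3834 -0.4188  0.025 ]
tc4 [ 0.3467 -0.2653  0.025 ]
tc3b [ 0.3834 -0.4188  0.025 ]
[ 0.5599 -0.0549  0.13  ] [0.4727 0.3442 0.057 ] [ 0.6298 -0.2391  0.05  ]
{'fx': 328.02036731888944, 'fy': 328.02036731888944, 'cx': 253.0390107644935, 'cy': 192.9352730701473, 'k1': -0.09537906553988047, 'R': array([[ 0.4315,  0.9021, -0.0026],
       [ 0.8698, -0.4153,  0.2663],
       [ 0.2392, -0.1172, -0.9639]]), 't': array([-0.5231, -0.0328,  0.3914])}
```

Request:
{"op": "arm_command", "data": {"moves": [[[-0.04,-0.024,-0.005],[0,0,0.13],0.06],[[-0.08,-0.048,-0.01],[0,0,0.26],0.06],[[-0.12,-0.072,-0.015],[0,0,0.39],0.06],[[-0.16,-0.095,-0.02],[0,0,0.52],0.06],[[-0.2,-0.119,-0.024],[0,0,0.65],0.06]], "squeeze": 20}}

```text
time: 0.6
tool_pos: [0.3561, 0.2785, 0.2508]
tool_rot: [-3.142, -0.0, 2.041]
contact_force: [0.9, 0.1, -0.0]
opening: 0.0605
grip_force: 0.0
```

```bash
cat >> h.py <<'E'
from scipy.spatial.transform import Rotation as Ro
def go(p,yaw=np.pi/2):
    o=robot.observe(); R=Ro.from_euler('xyz',o['tool_rot']); T=Ro.from_euler('xyz',[np.pi,0,yaw])
    print('t',o['time'],'at',np.round(o['tool_pos'],4),np.round(o['tool_rot'],3),'move',np.round(R.inv().apply(np.array(p)-o['tool_pos']),4),np.round((R.inv()*T).as_rotvec(),3),'F',np.round(o['contact_force'],1),'grip',o['opening'],o['grip_force'])
E
python3 -c "
from h import *
go([.56,-.02,.25])"
```

```text
t 0.6 at [0.3561 0.2785 0.2508] [-3.142 -0.     2.041] move [-0.3585  0.0466  0.0008] [-0.   -0.    0.47] F [ 0.9  0.1 -0. ] grip 0.06050148146011598 0.0
```

Request:
{"op": "arm_command", "data": {"moves": [[[-0.044,0.006,0],[0,0,0.1],0.06],[[-0.088,0.012,0],[0,0,0.2],0.06],[[-0.132,0.018,0],[0,0,0.3],0.06],[[-0.176,0.023,0],[0,0,0.4],0.06],[[-0.22,0.029,0],[0,0,0.47],0.06]]}}

```text
time: 1.1
tool_pos: [0.4824, 0.096, 0.2505]
tool_rot: [-3.141, -0.0, 1.572]
contact_force: [0.5, 1.0, -0.5]
opening: 0.0602
grip_force: 0.0
```

Request:
{"op": "arm_command", "data": {"moves": [[[-0.038,0.026,0],[0,0,0],0.06],[[-0.076,0.052,0],[0,0,0],0.06],[[-0.115,0.079,0],[0,0,0],0.06],[[-0.115,0.079,0],[0,0,0],0.06],[[-0.115,0.079,0],[0,0,0],0.06]]}}

```text
time: 1.6
tool_pos: [0.5613, -0.0175, 0.2497]
tool_rot: [-3.14, -0.001, 1.574]
contact_force: [-1.0, 0.2, -0.7]
opening: 0.0598
grip_force: 0.0
```

```bash
cat >> h.py <<'E'
def look(f,save=True):
    m=robot.camera_model('wrist'); im=snap('wrist',f); import pickle; pickle.dump((m,im),open(f+'.pkl','wb')); return m,im
E
python3 - <<'E'
from h import *
go([.56,-.055,.25]); look('w1.png')
E
```

```text
t 1.6 at [ 0.5613 -0.0175  0.2497] [-3.140e+00 -1.000e-03  1.574e+00] move [-0.0375 -0.0014 -0.0003] [-0.002 -0.001  0.003] F [-1.   0.2 -0.7] grip 0.05981037159797433 0.0
```

Request:
{"op": "arm_command", "data": {"moves": [[[-0.03,0,0],[0,0,0],0.06],[[-0.06,0,0],[0,0,0],0.06],[[-0.06,0,0],[0,0,0],0.06],[[-0.06,0,0],[0,0,0],0.06],[[-0.06,0,0],[0,0,0],0.06]]}}

```text
time: 2.15
tool_pos: [0.5615, -0.0752, 0.2509]
tool_rot: [3.142, -0.001, 1.577]
contact_force: [0.2, 0.5, 0.6]
opening: 0.06
grip_force: 0.0
```

Run:
```python
from h import *
go([.56,-.055,.25]); m,im=look('w2.png')
import pickle
a=cv2.imread('pics/w1.png');b=cv2.imread('pics/w2.png')
cv2.imwrite('pics/w12.png',np.vstack([cv2.resize(a,(800,600))[100:400],cv2.resize(b,(800,600))[100:400]]))
```

```text
t 2.15 at [ 0.5615 -0.0752  0.2509] [ 3.142e+00 -1.000e-03  1.577e+00] move [ 0.0202 -0.0013  0.001 ] [ 0.    -0.001  0.007] F [0.2 0.5 0.6] grip 0.05995704637738658 0.0
```

View pics/w12.png

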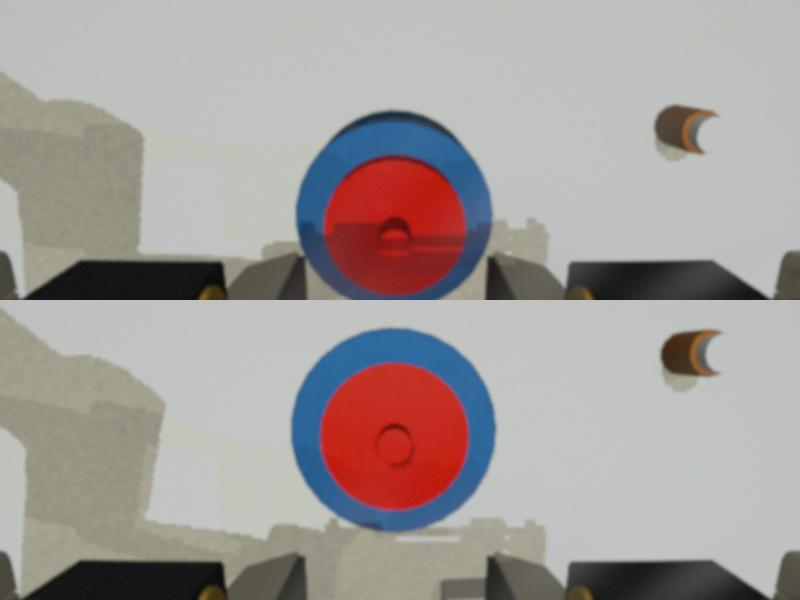

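Both wrist crops show the cap: knob top near (395,341) full-frame in the first and (395,246) in the second (800-px scale), with the cover disc around it.

Run:
```python
from h import *
import pickle
m1,a=pickle.load(open('w1.png.pkl','rb'));m2,b=pickle.load(open('w2.png.pkl','rb'));k=.64
print(tri([(m1,395*k,341*k),(m2,395*k,246*k)]))
print(at_z(m1,395*k,341*k,.13),at_z(m2,395*k,246*k,.13))
print(at_z(m1,395*k,326*k,.102),at_z(m2,394.5*k,236.5*k,.102))
# outer blue rim circle (shoulder z=.08) in w2: fit
hsv=cv2.cvtColor(b,cv2.COLOR_RGB2HSV)
for nm,mk,z in(('cell',((hsv[...,1]>110)&(np.indices(b.shape[:2])[1]<380)).astype('u1'),.08),('cap',((b[...,0]>150)&(b[...,1]<90)&(np.indices(b.shape[:2])[1]<380)).astype('u1'),.102)):
    c=max(cv2.findContours(mk,cv2.RETR_EXTERNAL,cv2.CHAIN_APPROX_NONE)[0],key=cv2.contourArea)[:,0]
    P=np.array([at_z(m2,u,v,z)[:2] for u,v in c]); A=np.c_[2*P,np.ones(len(P))]; s=np.linalg.lstsq(A,(P**2).sum(1),rcond=None)[0]
    print(nm,s[:2],np.sqrt(s[2]+s[:2]@s[:2]),len(c))
```

```text
(array([ 0.5598294 , -0.05208783,  0.11608435]), [np.float64(0.00014719907837120027), np.float64(0.0001471990783710267)])
[ 0.55971671 -0.04705038  0.13      ] [ 0.55998006 -0.04980884  0.13      ]
[ 0.55962332 -0.04717828  0.102     ] [ 0.55963677 -0.04862196  0.102     ]
cell [ 0.55833635 -0.0498338 ] 0.06470742408986038 362
cap [ 0.55921243 -0.04975503] 0.044258679463931035 265
```

Request:
{"op": "arm_command", "data": {"moves": [[[0.025,-0.002,0.02],[0,0,0],0.06],[[0.025,-0.002,0.06],[0,0,0],0.06],[[0.025,-0.002,0.1],[0,0,0],0.06],[[0.025,-0.002,0.13],[0,0,0],0.06],[[0.025,-0.002,0.13],[0,0,0],0.06]]}}

```text
time: 2.7
tool_pos: [0.5569, -0.0501, 0.1169]
tool_rot: [-3.133, -0.002, 1.577]
contact_force: [0.7, -0.2, 0.5]
opening: 0.0599
grip_force: 0.0
```

```bash
python3 -c "
from h import *
go([.5592,-.0497,.106]);look('w3.png')"
```

```text
t 2.7 at [ 0.5569 -0.0501  0.1169] [-3.133e+00 -2.000e-03  1.577e+00] move [0.0003 0.0024 0.0109] [-0.008 -0.002  0.007] F [ 0.7 -0.2  0.5] grip 0.0599123794955399 0.0
```

View pics/w3.png

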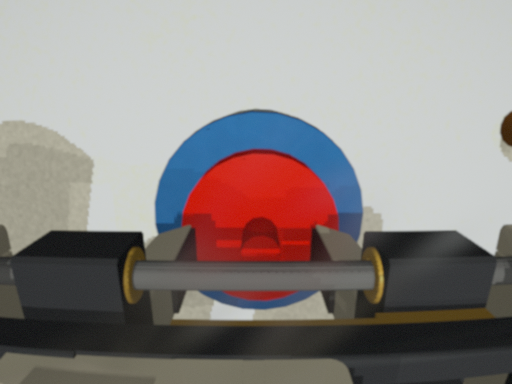

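The knob stands at (261,235) between the fingers, whose centre line is at about x=253. It needs a 2 mm shift, then lower and grip.

Request:
{"op": "arm_command", "data": {"moves": [[[0,0.002,0.006],[0,0,0],0.06],[[0,0.002,0.011],[0,0,0],0.06],[[0,0.002,0.011],[0,0,0],0.03],[[0,0.002,0.011],[0,0,0],0.01],[[0,0.002,0.011],[0,0,0],0.01]], "squeeze": 20}}

```text
time: 3.25
tool_pos: [0.5619, -0.052, 0.1103]
tool_rot: [3.141, 0.0, 1.576]
contact_force: [-0.8, -1.0, 0.2]
opening: 0.0407
grip_force: 0.0
```

Request:
{"op": "arm_command", "data": {"moves": [[[0,0,0],[0,0,0],0.01],[[0,0,0],[0,0,0],0.01],[[0,0,-0.02],[0,0,0],0.01],[[0,0,-0.05],[0,0,0],0.01],[[0,0,-0.08],[0,0,0],0.01]]}}

```text
time: 3.75
tool_pos: [0.5612, -0.0518, 0.1902]
tool_rot: [-3.14, -0.0, 1.576]
contact_force: [0.9, -0.9, -0.7]
opening: 0.0189
grip_force: 20.0
```

```bash
python3 -c "
from h import *
go([.4397,-.3233,.15],np.pi/2);snap('scene','s1.png')
print(at_z(robot.camera_model('top'),0,0,0))"
```

```text
t 3.75 at [ 0.5612 -0.0518  0.1902] [-3.14  -0.     1.576] move [-0.2709 -0.1228  0.0403] [-0.001 -0.     0.005] F [ 0.9 -0.9 -0.7] grip 0.018945301374399415 19.992292821407318
[1.22230557 0.73763965 0.        ]
```

Request:
{"op": "arm_command", "data": {"moves": [[[-0.03,-0.013,0],[0,0,0],0.01],[[-0.07,-0.031,0],[0,0,0],0.01],[[-0.11,-0.05,0],[0,0,0],0.01],[[-0.15,-0.068,0],[0,0,0],0.01],[[-0.19,-0.086,0],[0,0,0],0.01]]}}

```text
time: 4.3
tool_pos: [0.4756, -0.2436, 0.1896]
tool_rot: [3.141, -0.0, 1.576]
contact_force: [0.1, -1.1, -0.8]
opening: 0.0189
grip_force: 20.0
```

Request:
{"op": "arm_command", "data": {"moves": [[[-0.04,-0.018,0],[0,0,0],0.01],[[-0.08,-0.036,0.01],[0,0,0],0.01],[[-0.08,-0.036,0.05],[0,0,0],0.01],[[-0.08,-0.036,0.09],[0,0,0],0.01],[[-0.08,-0.036,0.11],[0,0,0],0.01]]}}

```text
time: 4.8
tool_pos: [0.4392, -0.3217, 0.0764]
tool_rot: [-3.138, -0.003, 1.574]
contact_force: [-0.3, 0.3, -1.1]
opening: 0.0191
grip_force: 20.0
```

Request:
{"op": "arm_command", "data": {"moves": [[[0,0,0.01],[0,0,0],0.01],[[0,0,0.02],[0,0,0],0.01],[[0,0,0.025],[0,0,0],0.01],[[0,0,0.025],[0,0,0],0.01],[[0,0,0.025],[0,0,0],0.01]]}}

```text
time: 5.3
tool_pos: [0.4415, -0.3228, 0.0555]
tool_rot: [3.14, 0.001, 1.576]
contact_force: [-0.4, -0.1, -0.9]
opening: 0.0193
grip_force: 20.0
```

```bash
python3 -c "
from h import *
go([.4397,-.3233,.03]);a=look('w4.png')[1];b=snap('scene','s2.png')
c=cv2.resize(b[90:240,130:330],(800,600))
cv2.imwrite('pics/v4.png',np.hstack([cv2.resize(a,(400,300)),cv2.resize(b[100:220,160:320],(400,300))])[:,:,::-1])"
```

```text
t 5.3 at [ 0.4415 -0.3228  0.0555] [3.140e+00 1.000e-03 1.576e+00] move [-0.0005 -0.0019  0.0255] [0.001 0.001 0.005] F [-0.4 -0.1 -0.9] grip 0.019261883734568358 19.992763102054596
```

View pics/v4.png

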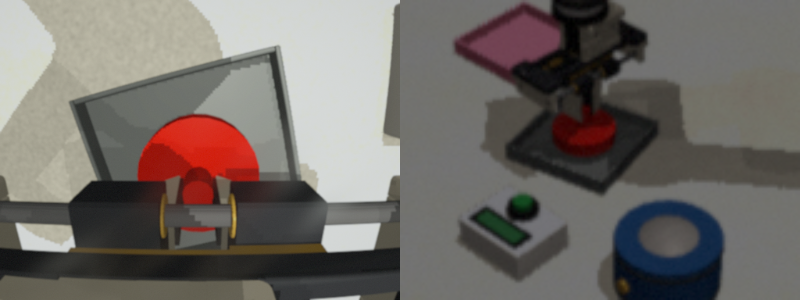

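The cap is held level above the grey tray (wrist view: cap at (198,165) within the tray outline), and the scene view shows the dome uncovered. Next I lower it.

Request:
{"op": "arm_command", "data": {"moves": [[[0,0,0.008],[0,0,0],0.01],[[0,0,0.014],[0,0,0],0.01],[[0,0,0.018],[0,0,0],0.01],[[0,0,0.02],[0,0,0],0.01],[[0,0,0.022],[0,0,0],0.01]]}}

```text
time: 5.9
tool_pos: [0.4415, -0.3242, 0.0361]
tool_rot: [3.139, 0.004, 1.576]
contact_force: [-8.4, 1.3, 30.2]
opening: 0.0195
grip_force: 20.0
```

Request:
{"op": "arm_command", "data": {"moves": [[[0,0,0.001],[0,0,0],0.01],[[0,0,0.002],[0,0,0],0.01],[[0,0,0.002],[0,0,0],0.01],[[0,0,0.002],[0,0,0],0.01],[[0,0,0.002],[0,0,0],0.01]]}}

```text
time: 6.4
tool_pos: [0.4415, -0.3246, 0.0342]
tool_rot: [3.139, 0.005, 1.576]
contact_force: [-7.9, 0.8, 29.4]
opening: 0.0191
grip_force: 20.0
```

Request:
{"op": "arm_command", "data": {"moves": [[[0,0,-0.002],[0,0,0],0.01],[[0,0,-0.003],[0,0,0],0.05],[[0,0,-0.003],[0,0,0],0.05],[[0,0,-0.003],[0,0,0],0.05],[[0,0,-0.003],[0,0,0],0.05]]}}

```text
time: 6.9
tool_pos: [0.4408, -0.3221, 0.0331]
tool_rot: [-3.141, -0.001, 1.576]
contact_force: [-0.6, -0.5, -0.5]
opening: 0.0461
grip_force: 0.0
```

Request:
{"op": "arm_command", "data": {"moves": [[[0,0,-0.01],[0,0,0],0.05],[[0,0,-0.04],[0,0,0],0.05],[[0,0,-0.08],[0,0,0],0.05],[[0.02,0.02,-0.12],[0,0,0],0.0],[[0.06,0.06,-0.13],[0,0,0],0.0]]}}

```text
time: 7.4
tool_pos: [0.4969, -0.27, 0.1681]
tool_rot: [3.135, 0.006, 1.572]
contact_force: [0.2, 0.1, 0.3]
opening: 0.0384
grip_force: 0.0
```

```bash
python3 -c "
from h import *
go([.63,-.16,.19]);go([.63,-.239,.19]);look('w5.png')"
```

```text
t 7.4 at [ 0.4969 -0.27    0.1681] [3.135 0.006 1.572] move [ 0.1098  0.1333 -0.0216] [0.007 0.006 0.001] F [0.2 0.1 0.3] grip 0.03840568452375593 0.0
t 7.4 at [ 0.4969 -0.27    0.1681] [3.135 0.006 1.572] move [ 0.0308  0.1333 -0.0212] [0.007 0.006 0.001] F [0.2 0.1 0.3] grip 0.03840568452375593 0.0
```

Request:
{"op": "arm_command", "data": {"moves": [[[0.014,0.033,-0.005],[0,0,0],0.0],[[0.028,0.066,-0.01],[0,0,0],0.0],[[0.042,0.1,-0.015],[0,0,0],0.0],[[0.055,0.13,-0.02],[0,0,0],0.0],[[0.055,0.13,-0.02],[0,0,0],0.0]]}}

```text
time: 7.95
tool_pos: [0.6282, -0.2095, 0.1828]
tool_rot: [3.139, -0.0, 1.579]
contact_force: [-0.5, 0.4, -0.3]
opening: 0.0002
grip_force: 0.0
```

Run:
```python
from h import *
go([.63,-.239,.07]); m,im=look('w6.png'); tp=snap('top','t6.png');mt=robot.camera_model('top')
def cent(im,mk,n):
    c=sorted(cv2.findContours(mk.astype('u1'),cv2.RETR_EXTERNAL,cv2.CHAIN_APPROX_NONE)[0],key=cv2.contourArea)[::-1][:3]
    for x in c:
        M=cv2.moments(x)
        if M['m00']: print(n,M['m00'],M['m10']/M['m00'],M['m01']/M['m00'],cv2.boundingRect(x))
i=im.astype(int); cent(im,(i[...,1]>i[...,0]+30)&(i[...,1]>i[...,2]+20),'green')
i=tp.astype(int); cent(tp,(i[...,0]>i[...,1]+60)&(i[...,0]>i[...,2]+60),'redtop')
cv2.imwrite('pics/w6b.png',np.hstack([cv2.resize(im,(400,300)),cv2.resize(tp[130:280,200:400],(400,300))])[:,:,::-1])
```

```text
t 7.95 at [ 0.6282 -0.2095  0.1828] [ 3.139 -0.     1.579] move [-0.0296  0.0013  0.1128] [ 0.002 -0.     0.009] F [-0.5  0.4 -0.3] grip 0.00016560831825263717 0.0
green 1220.5 295.729072784378 202.17383585962037 (285, 174, 23, 58)
green 512.5 253.66894308943088 215.5239024390244 (240, 203, 28, 26)
redtop 579.5 323.5076215127984 232.53350589588723 (309, 219, 29, 28)
redtop 142.0 132.95774647887325 161.66197183098592 (126, 155, 15, 14)
```

View pics/w6b.png

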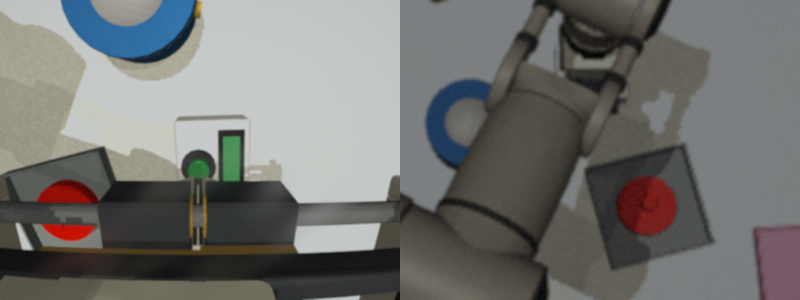

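The cap lies flat in the middle of the tray (top crop (648,206)). The button is at wrist pixel (254,216), just ahead of the fingertips.

Run:
```python
from h import *
import pickle
m,_=pickle.load(open('w6.png.pkl','rb')); t=robot.camera_model('top'); s=robot.camera_model('scene')
print(at_z(m,254,216,.054), tri([(m,254,216),(t,463*.64,265.5*.64),(s,326*.64,284*.64)]))
p=at_z(m,254,216,.054);go([p[0],p[1],.07])
```

```text
[ 0.62848122 -0.24014991  0.054     ] (array([ 0.62937954, -0.2393726 ,  0.05329464]), [np.float64(0.0013188959603714944), np.float64(0.000925995201600343), np.float64(0.0005549820276507657)])
t 8.05 at [ 0.625  -0.2113  0.182 ] [-3.14  -0.     1.577] move [-0.0289  0.0034  0.112 ] [-0.001 -0.     0.006] F [-0.1 -1.6  0.4] grip 0.000773482797773942 0.0
```

Request:
{"op": "arm_command", "data": {"moves": [[[-0.03,0.002,0.03],[0,0,0],0.0],[[-0.03,0.002,0.07],[0,0,0],0.0],[[-0.03,0.002,0.105],[0,0,0],0.0],[[-0.03,0.002,0.12],[0,0,0],0.0],[[-0.03,0.002,0.12],[0,0,0],0.0]]}}

```text
time: 8.55
tool_pos: [0.6257, -0.2424, 0.0632]
tool_rot: [-3.139, -0.001, 1.575]
contact_force: [-2.2, -0.1, 4.1]
opening: 0.0005
grip_force: 1.5
```

Request:
{"op": "arm_command", "data": {"moves": [[[0,0,0.004],[0,0,0],0.0],[[0,0,0.008],[0,0,0],0.0],[[0,0,0.012],[0,0,0],0.0],[[0,0,0.014],[0,0,0],0.0],[[0,0,0.014],[0,0,0],0.0]]}}

```text
time: 9.05
tool_pos: [0.6272, -0.2429, 0.06]
tool_rot: [3.137, 0.004, 1.576]
contact_force: [-23.8, 9.1, 56.3]
opening: 0.0006
grip_force: 28.4
```

Request:
{"op": "arm_command", "data": {"moves": [[[0,0,-0.006],[0,0,0],0.0],[[0,0,-0.01],[0,0,0],0.0],[[0,0,-0.01],[0,0,0],0.0],[[0,0,-0.01],[0,0,0],0.0],[[0,0,-0.01],[0,0,0],0.0]]}}

```text
time: 9.55
tool_pos: [0.6276, -0.2428, 0.061]
tool_rot: [3.14, 0.002, 1.575]
contact_force: [-4.7, 0.5, 14.5]
opening: 0.0003
grip_force: 7.7
```

Run:
```python
from h import *
L=[]
for i in range(4):
    o=robot.observe(); L.append((o['tool_pos'].round(4).tolist(),np.round(o['contact_force'],1).tolist())); 
    if i<3: a=robot.read_camera('scene')
print(L); b=robot.read_camera('wrist')
cv2.imwrite('pics/v7.png',np.hstack([cv2.resize(b,(400,300)),cv2.resize(a[150:225,160:260],(400,300))])[:,:,::-1])
```

```text
[([0.6276, -0.2428, 0.061], [-4.7, 0.5, 14.5]), ([0.6276, -0.2428, 0.061], [-5.2, -0.1, 15.4]), ([0.6276, -0.2428, 0.0611], [-5.3, -0.1, 15.9]), ([0.6275, -0.2428, 0.061], [-4.5, -0.3, 15.0])]
```

View pics/v7.png

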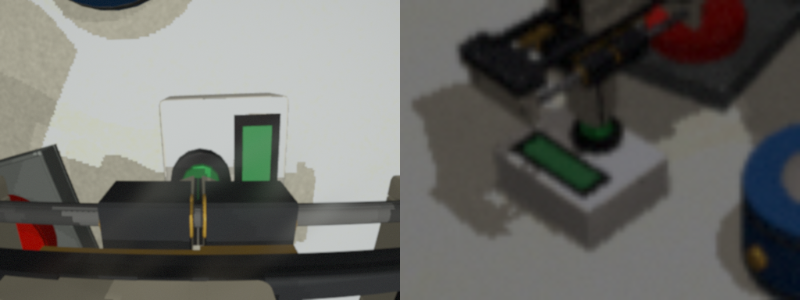

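Request:
{"op": "arm_command", "data": {"moves": [[[0,0,-0.002],[0,0,0],0.0],[[0,0,-0.002],[0,0,0],0.0],[[0,0,-0.002],[0,0,0],0.0],[[0,0,-0.002],[0,0,0],0.0],[[0,0,-0.002],[0,0,0],0.0]]}}

```text
time: 10.25
tool_pos: [0.6275, -0.2427, 0.0612]
tool_rot: [3.141, 0.001, 1.575]
contact_force: [-2.0, -2.2, 7.8]
opening: 0.0005
grip_force: 4.0
```

```bash
cat >> h.py <<'E'
def green(im):
    i=im[150:225,160:260].astype(int); mk=((i[...,1]>i[...,0]*1.5)&(i[...,1]>i[...,2]*1.2)&(i[...,1]>40)).astype('u1')
    n,l,s,c=cv2.connectedComponentsWithStats(mk); return [(x[:5].tolist(),np.round(y,1).tolist()) for x,y in zip(s[1:],c[1:]) if x[4]>8]
E
python3 - <<'E'
from h import *
for f in('s0','s1','s2'): print(green(cv2.imread(f'pics/{f}.png')[:,:,::-1]))
go([.629,-.24,.06]); print(green(robot.read_camera('scene')))
E
```

```text
[([45, 28, 8, 5, 33], [48.5, 30.0]), ([31, 34, 19, 13, 92], [39.7, 40.3])]
[([45, 28, 8, 5, 31], [48.2, 30.0]), ([31, 34, 19, 13, 100], [39.7, 40.2])]
[([45, 28, 8, 5, 35], [48.6, 30.1]), ([31, 34, 18, 13, 95], [39.7, 40.2])]
t 10.25 at [ 0.6275 -0.2427  0.0612] [3.141e+00 1.000e-03 1.575e+00] move [0.0027 0.0015 0.0012] [0.001 0.001 0.005] F [-2.  -2.2  7.8] grip 0.0005009530859549777 4.031028397148475
[([48, 31, 5, 3, 10], [49.9, 32.3]), ([31, 34, 19, 13, 98], [39.8, 40.3])]
```

Request:
{"op": "arm_command", "data": {"moves": [[[0,0,-0.002],[0,0,0],0.0],[[0,0,-0.004],[0,0,0],0.0],[[0,0,-0.004],[0,0,0],0.0],[[0,0,-0.004],[0,0,0],0.0],[[0,0,-0.004],[0,0,0],0.0]]}}

```text
time: 10.8
tool_pos: [0.6275, -0.2417, 0.0642]
tool_rot: [3.141, -0.0, 1.576]
contact_force: [0.3, -1.7, 2.9]
opening: 0.0006
grip_force: 1.2
```

Run:
```python
from h import *
go([.629,-.24,.06]); print(green(robot.read_camera('scene')))
```

```text
t 10.8 at [ 0.6275 -0.2417  0.0642] [ 3.141 -0.     1.576] move [0.0017 0.0015 0.0042] [ 0.    -0.     0.005] F [ 0.3 -1.7  2.9] grip 0.0006068632853339663 1.2307976481315563
[([31, 35, 19, 12, 95], [39.8, 40.4])]
```

Run:
```python
from h import *
import pickle
m,_=pickle.load(open('w6.png.pkl','rb')); t=robot.camera_model('top'); s=robot.camera_model('scene')
i=cv2.imread('pics/t0.png')[:,:,::-1].astype(int)
mk=((i[...,1]>i[...,0]*1.4)&(i[...,1]>i[...,2]*1.2)&(i[...,1]>40)).astype('u1');n,l,st,c=cv2.connectedComponentsWithStats(mk);print(st[1:],c[1:])
b=[c[k] for k in range(1,n) if abs(c[k][0]-296)<6 and abs(c[k][1]-170)<5][0]
print(tri([(m,253.7,215.5),(s,208.5,180)]),tri([(t,*b),(s,208.5,180)]),tri([(m,253.7,215.5),(t,*b),(s,208.5,180)]))
```

```text
[[284 154  23   8 155]
 [292 165   9   9  60]] [[294.69677419 157.79354839]
 [296.35       169.15      ]]
(array([ 0.62877178, -0.23854718,  0.05973281]), [np.float64(0.0010528029670379983), np.float64(0.00105280296703794)]) (array([ 0.63051653, -0.23805466,  0.06154368]), [np.float64(7.755717661007817e-05), np.float64(7.75571766099819e-05)]) (array([ 0.62965138, -0.23789489,  0.06115223]), [np.float64(0.0016612438633410121), np.float64(0.001010638190665348), np.float64(0.0007012099032662056)])
```

Request:
{"op": "arm_command", "data": {"moves": [[[0,0.001,-0.01],[0,0,0],0.0],[[0,0.001,-0.02],[0,0,0],0.0],[[0,0.001,-0.02],[0,0,0],0.0],[[0,0.001,-0.02],[0,0,0],0.0],[[0,0.001,-0.02],[0,0,0],0.0]]}}

```text
time: 11.35
tool_pos: [0.6282, -0.2414, 0.0841]
tool_rot: [-3.141, -0.001, 1.576]
contact_force: [-0.2, -0.4, 0.5]
opening: 0.0006
grip_force: 0.0
```

Run:
```python
from h import *
go([.629,-.24,.06]); print(green(robot.read_camera('scene')))
```

```text
t 11.35 at [ 0.6282 -0.2414  0.0841] [-3.141e+00 -1.000e-03  1.576e+00] move [0.0014 0.0009 0.0241] [-0.001 -0.001  0.005] F [-0.2 -0.4  0.5] grip 0.0006067597195801141 0.0
[([46, 28, 7, 5, 27], [49.3, 30.0]), ([31, 35, 19, 12, 98], [39.7, 40.3])]
```

Request:
{"op": "arm_command", "data": {"moves": [[[0.004,0.002,0],[0,0,0],0.0],[[0.004,0.002,0.012],[0,0,0],0.0],[[0.004,0.002,0.023],[0,0,0],0.0],[[0.004,0.002,0.026],[0,0,0],0.0],[[0.004,0.002,0.026],[0,0,0],0.0]]}}

```text
time: 11.9
tool_pos: [0.6309, -0.2376, 0.061]
tool_rot: [3.14, 0.001, 1.576]
contact_force: [-5.3, 4.9, 19.0]
opening: 0.0001
grip_force: 10.0
```

Request:
{"op": "arm_command", "data": {"moves": [[[0,0,0.002],[0,0,0],0.0],[[0,0,0.003],[0,0,0],0.0],[[0,0,0.004],[0,0,0],0.0],[[0,0,0.004],[0,0,0],0.0],[[0,0,0.004],[0,0,0],0.0]]}}

```text
time: 12.4
tool_pos: [0.6311, -0.2376, 0.0605]
tool_rot: [3.138, 0.002, 1.576]
contact_force: [-12.5, 8.0, 38.2]
opening: 0.0004
grip_force: 19.5
```

Request:
{"op": "arm_command", "data": {"moves": [[[0,0,-0.01],[0,0,0],0.0],[[0,0,-0.03],[0,0,0],0.0],[[0,0,-0.06],[0,0,0],0.0],[[0.03,0,-0.1],[0,0,0],0.0],[[0.06,0,-0.13],[0,0,0],0.0]]}}

```text
time: 12.9
tool_pos: [0.63, -0.1779, 0.185]
tool_rot: [3.142, -0.0, 1.574]
contact_force: [1.9, 1.2, -0.2]
opening: 0.0002
grip_force: 0.0
```

Run:
```python
from h import *
go([.5,.32,.2]); print(green(robot.read_camera('scene')))
```

```text
t 12.9 at [ 0.63   -0.1779  0.185 ] [ 3.142 -0.     1.574] move [ 0.4983 -0.1285 -0.0149] [ 0.    -0.     0.003] F [ 1.9  1.2 -0.2] grip 0.00024095808772957143 0.0
[([45, 28, 7, 4, 21], [47.9, 29.4]), ([31, 34, 19, 13, 96], [39.6, 40.1])]
```

Request:
{"op": "arm_command", "data": {"moves": [[[0.03,-0.022,-0.015],[0,0,0],0.0],[[0.06,-0.045,-0.03],[0,0,0],0.0],[[0.1,-0.07,-0.045],[0,0,0],0.06],[[0.1,-0.07,-0.045],[0,0,0],0.06],[[0.1,-0.07,-0.045],[0,0,0],0.06]]}}

```text
time: 13.45
tool_pos: [0.5594, -0.0775, 0.2291]
tool_rot: [3.141, 0.0, 1.577]
contact_force: [0.6, -0.2, 0.2]
opening: 0.02
grip_force: 0.0
```

```bash
cat >> h.py <<'E'
def circ(m,im,mk,z,inner=False):
    cs,h=cv2.findContours(mk.astype('u1'),cv2.RETR_CCOMP,cv2.CHAIN_APPROX_NONE)
    sel=[c for c,hh in zip(cs,h[0]) if (hh[3]>=0)==inner]
    c=max(sel,key=cv2.contourArea)[:,0]
    P=np.array([at_z(m,u,v,z)[:2] for u,v in c]); k=np.ones(len(P),bool)
    for _ in range(6):
        A=np.c_[2*P[k],np.ones(k.sum())]; s=np.linalg.lstsq(A,(P[k]**2).sum(1),rcond=None)[0]; r=np.sqrt(s[2]+s[:2]@s[:2])
        e=abs(np.linalg.norm(P-s[:2],axis=1)-r); k=e<max(.0015,np.median(e)*1.5)
    return s[:2].round(4),round(r,4),k.mean().round(2)
def blue(im):
    i=im.astype(int); return (i[...,2]>i[...,0]+35)
E
python3 - <<'E'
from h import *
go([.48,.36,.22]); m,im=look('w8.png'); bl=blue(im)
print(circ(m,im,bl,.08)); print(circ(m,im,bl,.08,True))
import pickle
m2,b=pickle.load(open('w2.png.pkl','rb')); print(circ(m2,b,blue(b),.08),circ(m2,b,blue(b),.09,True))
E
```

```text
t 13.45 at [ 0.5594 -0.0775  0.2291] [3.141 0.    1.577] move [ 0.438  -0.0765  0.009 ] [0.    0.    0.007] F [ 0.6 -0.2  0.2] grip 0.019975580584733057 0.0
(array([ 0.5585, -0.05  ]), np.float64(0.0654), np.float64(1.0))
(array([ 0.5585, -0.0506]), np.float64(0.0373), np.float64(1.0))
(array([ 0.5584, -0.0499]), np.float64(0.0653), np.float64(1.0)) (array([ 0.5592, -0.0518]), np.float64(0.0478), np.float64(1.0))
```

Request:
{"op": "arm_command", "data": {"moves": [[[0.045,-0.009,0],[0,0,0],0.05],[[0.09,-0.017,0],[0,0,0],0.05],[[0.135,-0.026,0],[0,0,0],0.05],[[0.18,-0.034,0],[0,0,0],0.05],[[0.225,-0.043,0],[0,0,0],0.05]]}}

```text
time: 14.0
tool_pos: [0.5159, 0.1473, 0.228]
tool_rot: [-3.14, 0.0, 1.574]
contact_force: [0.7, 0.1, 0.6]
opening: 0.0501
grip_force: 0.0
```

Request:
{"op": "arm_command", "data": {"moves": [[[0.045,-0.009,0],[0,0,0],0.05],[[0.09,-0.017,0],[0,0,0],0.05],[[0.135,-0.026,0],[0,0,0],0.05],[[0.18,-0.034,0],[0,0,0],0.05],[[0.225,-0.043,0],[0,0,0],0.05]]}}

```text
time: 14.5
tool_pos: [0.4721, 0.3725, 0.2277]
tool_rot: [-3.14, 0.001, 1.574]
contact_force: [0.4, 1.2, 0.4]
opening: 0.0498
grip_force: 0.0
```

Request:
{"op": "arm_command", "data": {"moves": [[[0,0,0.03],[0,0,0],0.05],[[0,0,0.04],[0,0,0],0.05],[[0,0,0.04],[0,0,0],0.05],[[0,0,0.04],[0,0,0],0.05],[[0,0,0.04],[0,0,0],0.05]]}}

```text
time: 15.0
tool_pos: [0.4726, 0.3708, 0.1905]
tool_rot: [3.14, -0.001, 1.574]
contact_force: [-0.4, 0.1, 0.1]
opening: 0.0498
grip_force: 0.0
```

Run:
```python
from h import *
go([.472,.35,.1]); m,im=look('w9.png'); i=im.astype(int); br=(i[...,0]>i[...,2]*1.8)&(i[...,0]>70)
print(circ(m,im,br,.028))
cv2.imwrite('pics/w9b.png',cv2.resize(im,(800,600))[:,:,::-1])
```

```text
t 15.0 at [0.4726 0.3708 0.1905] [ 3.140e+00 -1.000e-03  1.574e+00] move [-0.0209 -0.0008  0.0905] [ 0.002 -0.001  0.003] F [-0.4  0.1  0.1] grip 0.04982927625661531 0.0
(array([0.4727, 0.3576]), np.float64(0.0282), np.float64(1.0))
```

View pics/w9b.png

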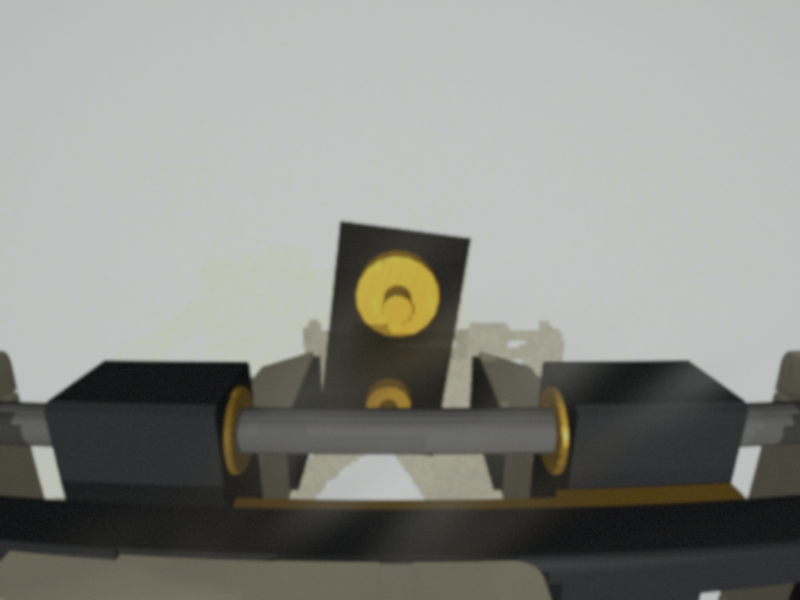

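The large weight is at (398,294) with its knob top at (398,310), and the small weight is behind at (388,395). The knob lines up with the finger centre line (~397).

Run:
```python
from h import *
import pickle
m,im=pickle.load(open('w9.png.pkl','rb')); t=robot.camera_model('top'); s=robot.camera_model('scene');k=.64
for z in(.05,.057,.064): print(at_z(m,398*k,310*k,z))
print(at_z(m,397.5*k,295.5*k,.028))
print(tri([(m,398*k,310*k),(t,160*k,345*k),(s,624*k,403*k)]), tri([(m,398*k,310*k),(s,624*k,402*k)]))
```

```text
[0.47329673 0.35377263 0.05      ]
[0.47324665 0.35583625 0.057     ]
[0.47319658 0.35789987 0.064     ]
[0.47308927 0.35707864 0.028     ]
(array([0.4727719 , 0.35138885, 0.04571451]), [np.float64(0.0012107393081846867), np.float64(0.00394692656876533), np.float64(0.003447360077350618)]) (array([0.47327576, 0.35418275, 0.0519165 ]), [np.float64(0.00014873759744898335), np.float64(0.00014873759744899744)])
```

Request:
{"op": "arm_command", "data": {"moves": [[[-0.014,0,0.03],[0,0,0],0.05],[[-0.014,0,0.07],[0,0,0],0.05],[[-0.014,0,0.1],[0,0,0],0.05],[[-0.014,0,0.115],[0,0,0],0.05],[[-0.014,0,0.115],[0,0,0],0.05]]}}

```text
time: 15.55
tool_pos: [0.4707, 0.3565, 0.0729]
tool_rot: [-3.139, 0.002, 1.575]
contact_force: [0.4, -0.2, -0.2]
opening: 0.0498
grip_force: 0.0
```

Run:
```python
from h import *
go([.473,.3565,.0345]); m,im=look('w10.png')
cv2.imwrite('pics/w10b.png',cv2.resize(im[130:322,128:384],(800,600))[:,:,::-1])
```

```text
t 15.55 at [0.4707 0.3565 0.0729] [-3.139e+00  2.000e-03  1.575e+00] move [0.0001 0.0024 0.0384] [-0.003  0.002  0.004] F [ 0.4 -0.2 -0.2] grip 0.04983411818608237 0.0
```

View pics/w10b.png

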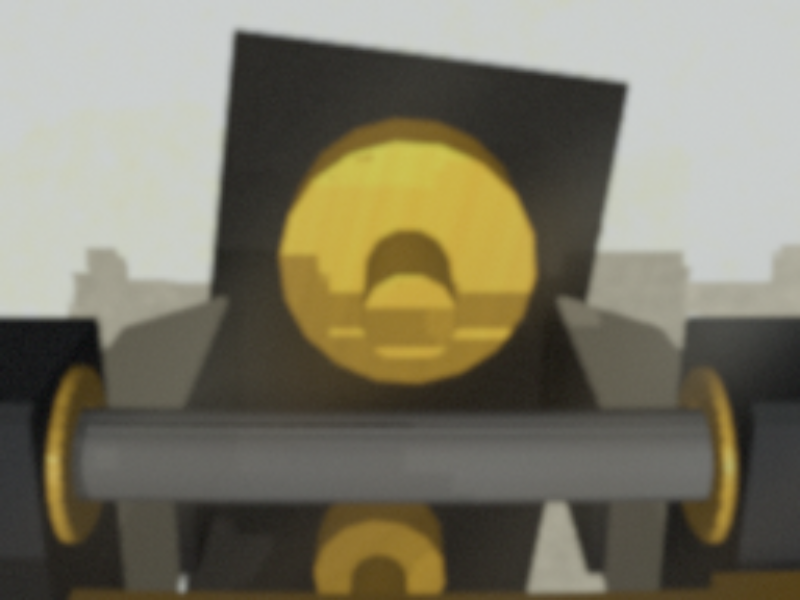

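The knob top is centred at crop (411,318), i.e. image (259.5,231.8), and the disc top at about (258.6,213.5).

Run:
```python
from h import *
import pickle
m,_=pickle.load(open('w10.png.pkl','rb')); m9,_=pickle.load(open('w9.png.pkl','rb'))
print(at_z(m,259.5,231.8,.057),at_z(m,258.6,213.5,.028)); print(tri([(m,259.5,231.8),(m9,398*.64,310*.64)]))
go([.4735,.3565,.0345])
```

```text
[0.47334242 0.35626715 0.057     ] [0.47318812 0.35722672 0.028     ]
(array([0.47334138, 0.35479642, 0.05344695]), [np.float64(6.97030341577691e-05), np.float64(6.970303415767348e-05)])
t 15.6 at [0.4716 0.3571 0.0746] [-3.141  0.     1.575] move [-0.0006  0.0019  0.0401] [-0.     0.     0.004] F [ 0.3 -0.3  0.4] grip 0.04999221740068594 0.0
```

Request:
{"op": "arm_command", "data": {"moves": [[[0,0.002,0.015],[0,0,0],0.05],[[0,0.002,0.028],[0,0,0],0.05],[[0,0.002,0.036],[0,0,0],0.05],[[0,0.002,0.039],[0,0,0],0.05],[[0,0.002,0.039],[0,0,0],0.05]], "squeeze": 30}}

```text
time: 16.1
tool_pos: [0.4732, 0.3574, 0.0349]
tool_rot: [-3.141, 0.0, 1.576]
contact_force: [-1.0, -0.1, -0.4]
opening: 0.0502
grip_force: 0.0
```

Request:
{"op": "arm_command", "data": {"moves": [[[0,0,0],[0,0,0],0.01],[[0,0,0],[0,0,0],0.01],[[0,0,0],[0,0,0],0.01],[[0,0,0],[0,0,0],0.01],[[0,0,0],[0,0,0],0.01]]}}

```text
time: 16.6
tool_pos: [0.4738, 0.3576, 0.0357]
tool_rot: [3.141, -0.0, 1.576]
contact_force: [0.1, 0.3, 0.7]
opening: 0.0176
grip_force: 30.0
```

Request:
{"op": "arm_command", "data": {"moves": [[[0,0,-0.005],[0,0,0],0.01],[[0,0,-0.015],[0,0,0],0.01],[[0,0,-0.04],[0,0,0],0.01],[[0,0,-0.08],[0,0,0],0.01],[[0,0,-0.125],[0,0,0],0.01]]}}

```text
time: 17.1
tool_pos: [0.4723, 0.3569, 0.1609]
tool_rot: [-3.138, 0.002, 1.576]
contact_force: [0.7, 0.7, -4.4]
opening: 0.0171
grip_force: 30.0
```

Run:
```python
from h import *
go([.5605,-.0502,.16])
```

```text
t 17.1 at [0.4723 0.3569 0.1609] [-3.138e+00  2.000e-03  1.576e+00] move [-0.4075  0.0862  0.0013] [-0.003  0.002  0.005] F [ 0.7  0.7 -4.4] grip 0.017099728971649877 29.997640550136566
```

Request:
{"op": "arm_command", "data": {"moves": [[[-0.03,0.006,-0.005],[0,0,0],0.01],[[-0.07,0.015,-0.01],[0,0,0],0.01],[[-0.115,0.025,-0.01],[0,0,0],0.01],[[-0.16,0.034,-0.01],[0,0,0],0.01],[[-0.2,0.043,-0.01],[0,0,0],0.01]]}}

```text
time: 17.6
tool_pos: [0.5171, 0.1557, 0.171]
tool_rot: [-3.141, 0.0, 1.576]
contact_force: [1.1, -0.4, -5.0]
opening: 0.0174
grip_force: 30.0
```

Request:
{"op": "arm_command", "data": {"moves": [[[-0.045,0.009,0],[0,0,0],0.01],[[-0.09,0.018,0],[0,0,0],0.01],[[-0.135,0.028,0],[0,0,0],0.01],[[-0.175,0.037,0],[0,0,0],0.01],[[-0.204,0.043,0],[0,0,0],0.01]]}}

```text
time: 18.1
tool_pos: [0.5615, -0.0488, 0.1708]
tool_rot: [3.142, 0.0, 1.574]
contact_force: [0.8, 1.4, -4.5]
opening: 0.017
grip_force: 30.0
```

Request:
{"op": "arm_command", "data": {"moves": [[[0,0,0.01],[0,0,0],0.01],[[0,0,0.02],[0,0,0],0.01],[[0,0,0.025],[0,0,0],0.01],[[0,0,0.025],[0,0,0],0.01],[[0,0,0.025],[0,0,0],0.01]]}}

```text
time: 18.6
tool_pos: [0.5614, -0.045, 0.1455]
tool_rot: [-3.141, -0.0, 1.577]
contact_force: [-0.1, 0.0, -5.2]
opening: 0.017
grip_force: 30.0
```

Run:
```python
from h import *
go([.559,-.049,.125]); m,im=look('w11.png'); bl=blue(im)
print(circ(m,im,bl,.08))
cv2.imwrite('pics/w11b.png',cv2.resize(im[100:292,128:384],(800,600))[:,:,::-1])
go([.559,-.049,.125])
```

```text
t 18.6 at [ 0.5614 -0.045   0.1455] [-3.141 -0.     1.577] move [-0.004  -0.0024  0.0205] [-0.    -0.     0.006] F [-0.1  0.  -5.2] grip 0.01704472317028258 29.99895215034485
(array([ 0.5585, -0.0489]), np.float64(0.0652), np.float64(0.55))
t 18.65 at [ 0.5616 -0.0453  0.1458] [ 3.141 -0.     1.577] move [-0.0037 -0.0026  0.0208] [ 0.    -0.     0.006] F [-0.5  0.6 -5.2] grip 0.016785108824665614 29.998987913131714
```

View pics/w11b.png

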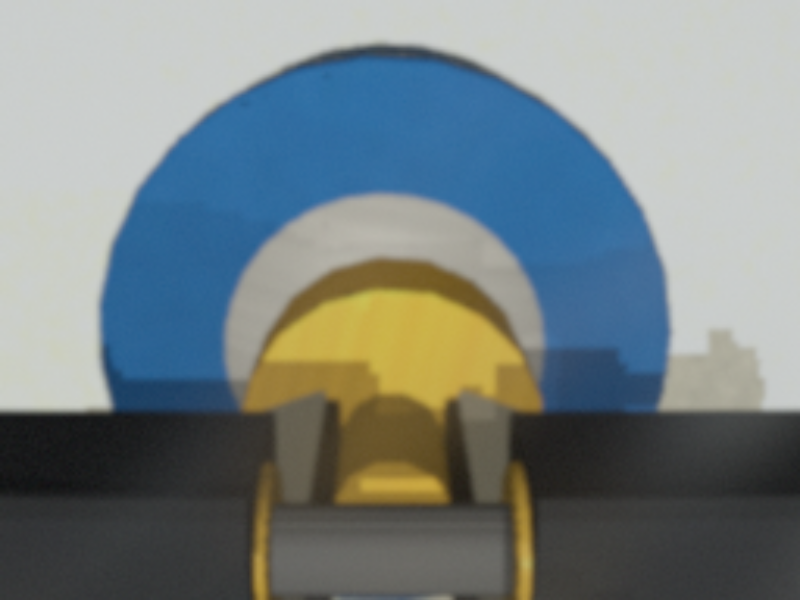

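The held weight (centre x≈394) sits slightly right of the cell centre (x≈384), about 2.5 mm in +x, which agrees with the computed correction.

Request:
{"op": "arm_command", "data": {"moves": [[[-0.004,-0.0025,0.003],[0,0,0],0.01],[[-0.004,-0.0025,0.007],[0,0,0],0.01],[[-0.004,-0.0025,0.011],[0,0,0],0.01],[[-0.004,-0.0025,0.014],[0,0,0],0.01],[[-0.004,-0.0025,0.014],[0,0,0],0.01]]}}

```text
time: 19.15
tool_pos: [0.5586, -0.05, 0.1308]
tool_rot: [-3.14, -0.0, 1.576]
contact_force: [-0.3, 0.4, -4.0]
opening: 0.017
grip_force: 30.0
```

Run:
```python
from h import *
for i in range(3): go([.559,-.049,.125]); m,im=look('w12.png'); print(circ(m,im,blue(im),.08))
```

```text
t 19.15 at [ 0.5586 -0.05    0.1308] [-3.14  -0.     1.576] move [0.001  0.0004 0.0058] [-0.001 -0.     0.005] F [-0.3  0.4 -4. ] grip 0.017014117310323804 29.998034834861755
(array([ 0.5585, -0.0492]), np.float64(0.0653), np.float64(0.55))
t 19.2 at [ 0.5588 -0.0501  0.1311] [-3.141 -0.     1.576] move [0.001  0.0002 0.0061] [-0.001 -0.     0.005] F [-0.4 -0.7 -5. ] grip 0.017116626674224384 29.99800980091095
(array([ 0.5585, -0.0491]), np.float64(0.0653), np.float64(0.55))
t 19.25 at [ 0.559  -0.0501  0.1313] [-3.142 -0.     1.576] move [0.0011 0.     0.0063] [-0.    -0.     0.005] F [ 0.2 -0.1 -4.9] grip 0.01715262998142617 29.99805361032486
(array([ 0.5585, -0.0492]), np.float64(0.0653), np.float64(0.55))
```

Request:
{"op": "arm_command", "data": {"moves": [[[0.001,0,0.001],[0,0,0],0.01],[[0.001,0,0.002],[0,0,0],0.01],[[0.001,0,0.003],[0,0,0],0.01],[[0.001,0,0.004],[0,0,0],0.01],[[0.001,0,0.004],[0,0,0],0.01]]}}

```text
time: 19.8
tool_pos: [0.5589, -0.0491, 0.1272]
tool_rot: [-3.141, -0.0, 1.576]
contact_force: [-0.4, 0.2, -4.9]
opening: 0.017
grip_force: 30.0
```

Request:
{"op": "arm_command", "data": {"moves": [[[0,0,0.0005],[0,0,0],0.01],[[0,0,0.001],[0,0,0],0.01],[[0,0,0.0015],[0,0,0],0.01],[[0,0,0.0015],[0,0,0],0.01],[[0,0,0.0015],[0,0,0],0.01]]}}

```text
time: 20.3
tool_pos: [0.559, -0.0491, 0.1259]
tool_rot: [3.142, -0.0, 1.576]
contact_force: [-0.6, 0.5, -5.1]
opening: 0.017
grip_force: 30.0
```

Request:
{"op": "arm_command", "data": {"moves": [[[0,0,0.0005],[0,0,0],0.01],[[0,0,0.001],[0,0,0],0.01],[[0,0,0.0015],[0,0,0],0.01],[[0,0,0.0015],[0,0,0],0.01],[[0,0,0.0015],[0,0,0],0.01]]}}

```text
time: 20.8
tool_pos: [0.559, -0.0491, 0.1246]
tool_rot: [3.141, -0.0, 1.576]
contact_force: [-1.0, -0.0, -3.2]
opening: 0.0172
grip_force: 30.0
```

Contact is starting (force −5 → −3.2). A little more.

Request:
{"op": "arm_command", "data": {"moves": [[[0,0,0.0003],[0,0,0],0.01],[[0,0,0.0006],[0,0,0],0.01],[[0,0,0.0006],[0,0,0],0.01],[[0,0,0.0006],[0,0,0],0.01],[[0,0,0.0006],[0,0,0],0.01]]}}

```text
time: 21.3
tool_pos: [0.5591, -0.0491, 0.1244]
tool_rot: [3.141, 0.0, 1.576]
contact_force: [-2.3, 0.5, 5.9]
opening: 0.0171
grip_force: 30.0
```

Request:
{"op": "arm_command", "data": {"moves": [[[0,0,-0.0003],[0,0,0],0.01],[[0,0,-0.0003],[0,0,0],0.01],[[0,0,-0.0003],[0,0,0],0.022],[[0,0,-0.0003],[0,0,0],0.028],[[0,0,-0.0003],[0,0,0],0.034]], "squeeze": 5}}

```text
time: 21.8
tool_pos: [0.5589, -0.0491, 0.1238]
tool_rot: [-3.141, -0.0, 1.576]
contact_force: [-0.9, 0.2, -0.2]
opening: 0.0313
grip_force: 0.0
```

Request:
{"op": "arm_command", "data": {"moves": [[[0,0,-0.0003],[0,0,0],0.045],[[0,0,-0.0003],[0,0,0],0.05],[[0,0,-0.0003],[0,0,0],0.05],[[0,0,-0.0003],[0,0,0],0.05],[[0,0,-0.0003],[0,0,0],0.05]]}}

```text
time: 22.3
tool_pos: [0.559, -0.0491, 0.1244]
tool_rot: [3.142, -0.0, 1.576]
contact_force: [-0.3, -0.1, -0.2]
opening: 0.05
grip_force: 0.0
```

Run:
```python
from h import *
go([.559,-.049,.2]); m,im=look('w13.png'); s=robot.read_camera('scene')
cv2.imwrite('pics/v13.png',np.hstack([cv2.resize(im,(400,300)),cv2.resize(s[150:240,220:340],(400,300))])[:,:,::-1])
```

```text
t 22.3 at [ 0.559  -0.0491  0.1244] [ 3.142 -0.     1.576] move [ 0.0001  0.     -0.0756] [ 0.    -0.     0.005] F [-0.3 -0.1 -0.2] grip 0.050021697107629375 0.0
```

View pics/v13.png

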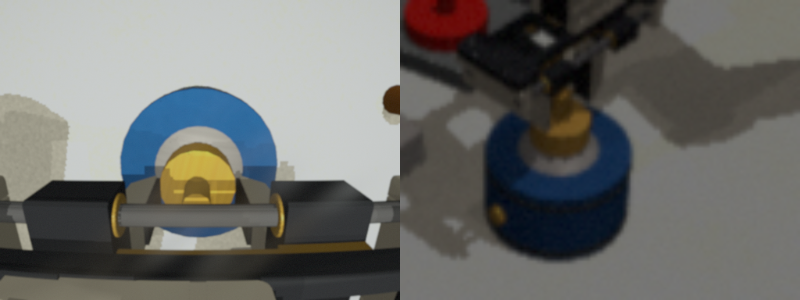

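The weight stands on the dome with the fingers open clear of its knob (wrist (198,180); scene (560,125)), and it looks level. Now I withdraw straight up.

Request:
{"op": "arm_command", "data": {"moves": [[[0,0,-0.01],[0,0,0],0.05],[[0,0,-0.03],[0,0,0],0.05],[[0,0,-0.06],[0,0,0],0.05],[[0,0,-0.09],[0,0,0],0.05],[[0,0,-0.1],[0,0,0],0.05]]}}

```text
time: 22.9
tool_pos: [0.5604, -0.0493, 0.2285]
tool_rot: [3.135, 0.001, 1.576]
contact_force: [0.5, -0.6, -0.3]
opening: 0.0499
grip_force: 0.0
```

Request:
{"op": "arm_command", "data": {"moves": [[[-0.015,0,0],[0,0,0],0.05],[[-0.03,0,0],[0,0,0],0.05],[[-0.03,0,0],[0,0,0],0.05],[[-0.03,0,0],[0,0,0],0.05],[[-0.03,0,0],[0,0,0],0.05]]}}

```text
time: 23.4
tool_pos: [0.5587, -0.0791, 0.2235]
tool_rot: [-3.14, -0.001, 1.575]
contact_force: [0.2, 1.0, 0.6]
opening: 0.0499
grip_force: 0.0
```

Run:
```python
from h import *
br=lambda im:(im[...,0].astype(int)>im[...,2]*1.8)&(im[...,0]>90)&(np.indices(im.shape[:2])[1]<350)
for i in range(8):
    m,im=look(f'w14_{i%4}.png'); print(circ(m,im,br(im),.117),circ(m,im,blue(im),.08))
s=robot.read_camera('scene')
print(green(s))
cv2.imwrite('pics/v14.png',np.hstack([cv2.resize(im[100:292,128:384],(400,300)),cv2.resize(s[90:240,160:360],(400,300))])[:,:,::-1])
```

```text
(array([ 0.5575, -0.0502]), np.float64(0.0262), np.float64(1.0)) (array([ 0.5585, -0.0498]), np.float64(0.0653), np.float64(1.0))
(array([ 0.5575, -0.0502]), np.float64(0.0261), np.float64(1.0)) (array([ 0.5585, -0.0498]), np.float64(0.0654), np.float64(1.0))
(array([ 0.5575, -0.0502]), np.float64(0.0261), np.float64(1.0)) (array([ 0.5585, -0.0498]), np.float64(0.0653), np.float64(1.0))
(array([ 0.5575, -0.0502]), np.float64(0.0261), np.float64(1.0)) (array([ 0.5585, -0.0498]), np.float64(0.0654), np.float64(1.0))
(array([ 0.5575, -0.0502]), np.float64(0.0261), np.float64(1.0)) (array([ 0.5585, -0.0498]), np.float64(0.0654), np.float64(1.0))
(array([ 0.5575, -0.0501]), np.float64(0.0262), np.float64(1.0)) (array([ 0.5585, -0.0498]), np.float64(0.0653), np.float64(1.0))
(array([ 0.5575, -0.0501]), np.float64(0.0262), np.float64(1.0)) (array([ 0.5585, -0.0498]), np.float64(0.0653), np.float64(1.0))
(array([ 0.5575, -0.0502]), np.float64(0.0262), np.float64(1.0)) (array([ 0.5585, -0.0498]), np.float64(0.0653), np.float64(1.0))
[([45, 28, 7, 5, 25], [48.1, 29.8]), ([31, 34, 19, 13, 99], [39.7, 40.2])]
```

View pics/v14.png

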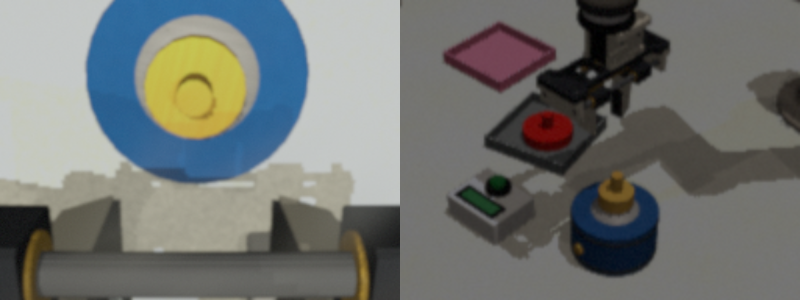

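The weight is balanced and still about 1 mm from the cell centre (wrist (194,88)). The cap lies flat in the tray (scene (547,128)) and the button is up.

```bash
python3 -c "
from cell import robot
print(robot.hand_in())"
```

```text
the job is handed in; nothing more can be done
None
```

I've handed the job in, with no verdict returned: the cap lies flat in the grey tray, the zero button was pressed and has come back up, and the 500 g weight stands still about 1 mm from the centre of the cell.

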